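Load the glaze shaker in balance and hold the flask down in its sprung ring

ROBOT

A 6-joint arm with a two-finger parallel gripper is mounted at the origin on the work surface. World frame = base frame: x ahead of the robot, y to its left, z up, the work surface at z = 0. Lengths are in m, angles in rad, forces in N, time in s.
With the tool pointing down it reaches from about 0.25 to 0.775 m from the base axis. Payload 4 kg.
Tool frame: the origin (TCP) lies midway between the tips of the shut fingers; the grasp point (between the pads) lies robot.grip_point_offset behind it (robot.grip_point_offset is the distance from the TCP to the grasp point, in m); z points along the fingers, x is the direction in which the jaws open and shut, and the axes are right-handed (so a half turn about z gives the same grasp; the last joint's range is limited). The gripper opens to 94 mm and grips with 3 to 60 N. Pads are 16 mm wide; open, the fingers measure 119 mm over their backs; the gripper's body (75 mm by 177 mm) begins 78 mm behind the grasp point.
Start: joints at [-1.333, 0.087, 1.371, -0, 1.684, -0.103], TCP at [0.184, -0.518, 0.206] pointing down, gripper open.
Joint ranges: [-3.1, 3.1], [-0.76, 2.03], [0.27, 2.55], [-1.08, 4.22], [0.17, 2.65], [-2.57, 2.57]. Speed limits (rad/s): [2.79, 2.79, 3.14, 3.14, 3.14, 3.14].

INTERFACE

Orientations are given as [roll, pitch, yaw] about the fixed x, y, z axes, in that order (R = Rz(yaw) Ry(pitch) Rx(roll)).
In Python, from bench import robot, optics, finder gives the robot as it stands. The module is installed in compiled form; this text tells all that it offers.
- The arm moves only by the tool arm_command, never from a script. Its argument "plan" is a list of rows, each a list of 5 numbers: the opening, from 0 (shut) to 1 (fully open), then the shift along the world's x, y, z in m, then the turn about the world's z in degrees. A call has 1 to 10 rows; each row is the pose to reach, as a shift and turn from the pose commanded when the call began; what a row does not reach only later rows make up. A row lasts 1/8 s, in which the tool goes at most 62.5 mm and 10.7 degrees, less where a joint would pass 70% of its speed; a pose out of reach is approached as far as the arm can. A call with a gripper value outside its range is refused whole. The fingers move at their own pace and stop on an object; the grip force is fixed at half the most. Time passes only in rows, so rows that repeat a pose let the fingers close. It gives the time, the measured TCP pose, the force and the opening at its end, in the units of the state.
- robot.get_obs(): the state, without advancing time (a new reading comes with each control period).
- optics.snapshot(name): name is "scene" or "top" or "wrist"; returns a dict with "image" (420x560x3 uint8, red, green, blue), "fx", "fy", "cx", "cy" (pixels), "dist" ([k1, k2, p1, p2, k3] as OpenCV has them; the pictures are not rectified), "position" and "rotation" of the camera in the world; the wrist camera has in their place "hand_eye" (4x4, takes a point from camera to tool coordinates, whose origin is the TCP and whose axes are the tool frame's). Camera axes: x right, y down, z forward; pixel columns grow to the right and rows downward; lengths in m; the calibration is good to about 2 mm. A picture is of the moment at which its call begins: read the wrist's pose just before it. There is no depth.
- robot.close_job(): hands the job in, once; it reports no verdict.
Trained networks look in the newest picture that a camera, given by its name, has taken for a name from the list of things; names that differ only in an ending like _2 or _b are one class to them, and where a whole thing is asked for, a point or a joint stands for the part that bears it (a point fixed in the world has none). Each returns a list of dicts, best first, with "p" (0 to 1); they miss things now and then, are a little off and sometimes report something else, mostly with a low value. They report only what shows in the picture. A call takes as long as a camera call.
- finder.masks_of(label, camera): "pixels" (420x560 bool, what is visible of it) and "extent" ([left, top, right, bottom] in pixels, round what is visible of it).
The state is a dict: "time": time; "joint_positions": joint angles; "qvel": joint speeds; "joint_torque": joint torques, N m; "tool_pos": TCP position; "ee_rot": TCP orientation; "wrist_force": force on the tool from outside, world axes, zero at the start; "wrist_torque": the same for the moment, N m; "width": finger opening in m.
Only numpy, scipy, OpenCV 4.12 (cv2) and the standard library are available. Lean on these libraries where they do the work, as an engineer would, in place of code of your own. Each camera call takes 0.05 s, during which the arm holds its last target.

TASK

Load the glaze shaker: first set the red flask in the fixed aluminium ring as the balance weight, turned so that its fin drops into the ring's notch, and let go of it. Then seat the green flask in the blue sprung ring the same way, fin in the notch, press it all the way down against the springs, and finish while still holding it down. Carry the flasks upright, and leave the black flask and everything else on the table alone.

Things in the scene. Friction and masses are not known exactly. Their poses are not given: they have to be found in the camera images.
- green_flask: Round white flask with green stopper, band and side fin, 120 mm tall, 0.2 kg, standing. Origin: centre of the underside of its flat foot (34 mm across), z up. Ball belly 64 mm across, centred 33 mm up; straight round neck 28 mm across, 63 to 102 mm up (grip here); fixed stopper 34 mm across, 102 to 120 mm up. Own +x: along the fin. Seated in a ring, its origin is 16 mm below the ring's top.
- red_flask: Round white flask with red stopper, band and side fin, 120 mm tall, 0.2 kg, standing. Origin: centre of the underside of its flat foot (34 mm across), z up. Ball belly 64 mm across, centred 33 mm up; straight round neck 28 mm across, 63 to 102 mm up (grip here); fixed stopper 34 mm across, 102 to 120 mm up. Own +x: along the fin. Seated in a ring, its origin is 16 mm below the ring's top.
- black_flask: The black flask: same shape as the other two, with black stopper, band and fin; a bystander, not part of the job.
- green_flask_fin (a point): Point on the green flask's fin, 44 mm from the axis along the flask's +x, 16 mm above its origin. The fin is an upright blade 9 mm thick, from the belly out to 48 mm from the axis, 4 to 30 mm above the origin. If it lands on the ring instead of in the notch, the flask sits 12 mm too high and leans.
- red_flask_fin (a point): Point on the red flask's fin, 44 mm from the axis along the flask's +x, 16 mm above its origin. The fin is an upright blade 9 mm thick, from the belly out to 48 mm from the axis, 4 to 30 mm above the origin. If it lands on the ring instead of in the notch, the flask sits 12 mm too high and leans.
- shaker: Touch shaker: grey box 160 x 280 x 45 mm (x, y, z), fixed, origin at the centre of its underside. Two rings on posts, tops 90 mm above the table: blue sprung ring 65 mm to its +y, aluminium balance ring 65 mm to its -y. Rings: 54 mm inside, 88 outside, 10 thick, each with one notch 22 mm wide right through the rim towards the shaker's +x, marked by a yellow stroke on the deck.
- balance_seat (a point): Centre of the fixed aluminium balance ring, in its top plane; axes as the shaker's (notch towards +x).
- balance_notch (a point): The balance ring's notch: 44 mm from the ring's axis along +x, in the top plane.
- cradle_seat (a point): Centre of the blue sprung ring, in its top plane; moves down with the ring; axes as the shaker's (notch towards +x).
- cradle_notch (a point): The sprung ring's notch: 44 mm from the ring's axis along +x, in the top plane.
- cradle (a joint): How far the blue sprung ring is pressed straight down, m: 0 up (rest), 0.018 at its stop. The springs carry a flask without giving; they push up with about 6 N at the top and 14 N at the stop (the flask's weight, about 2 N, helps pressing) and lift the ring again when let go.
- tape_roll: Bystander: cardboard roll 84 mm across, 30 mm high; origin under its centre.
- glaze_jar: Bystander: jar 60 mm across, 75 mm high, blue lid; origin under its centre.
- white_tile: Bystander: white glazed tile 75 x 75 x 9 mm; origin under its centre.
- shard_a: Bystander: three-cornered terracotta tile piece, about 80 mm, 9 mm thick.
- shard_b: Bystander: three-cornered terracotta tile piece, about 90 mm, 9 mm thick.
- glaze_brush: Bystander: brush 190 mm long, lying.

How it is judged:
On the way, in this order (a step that is already met when the one before it is completed fails the run):
1. the red flask is seated in the aluminium ring with its fin in the notch, and let go (horizontal distance between red_flask and balance_seat below 0.005 m and z of red_flask in the frame of balance_seat below -0.012 m and horizontal distance between red_flask_fin and balance_notch below 0.012 m and angle between red_flask's own z axis and vertical below 0.12 rad and contact force between the fingers and red_flask below 0.3 N and linear speed of red_flask below 0.03 m/s), for 0.2 s.
2. the green flask is lifted off the table (height (world z) of green_flask above 0.04 m), for 0.1 s.
At the end, for the whole second after the job is handed in: Red rests untouched in the aluminium ring, green is held by the robot in the blue ring pressed 14 mm or more: both centred within 5 (red) or 6 mm (green), 12 mm or more below the ring top, fin within 12 mm of the notch point, upright within 0.12 rad; robot off the shaker (all of step 1 and horizontal distance between green_flask and cradle_seat below 0.006 m and z of green_flask in the frame of cradle_seat below -0.012 m and horizontal distance between green_flask_fin and cradle_notch below 0.012 m and angle between green_flask's own z axis and vertical below 0.12 rad and value of joint cradle above 0.014 m and contact force between green_flask and shaker above 6 N and contact force between any of the fingers, the arm and green_flask above 3 N and contact force between each of the fingers, the arm and shaker below 0.5 N); the arm keeps its last pose, push and grip.
It fails at once if a flask is tipped over (more than 0.6 rad) (angle between any of red_flask, green_flask, black_flask's own z axis and vertical above 0.6 rad).
It fails at once if a bystander is moved more than 30 mm (distance of any of black_flask, tape_roll, glaze_jar, white_tile, shard_a, shard_b, glaze_brush from where it was at the start of the episode above 0.03 m).
It also fails if it takes over 67 s, if anything falls off the work surface, if the arm or the gripper's body presses on something with over 40 N, if the wrist force passes 120 N, or if a joint passes its speed limit or range.

## Working session

There is one attempt and no reset: what is moved stays moved. The work goes in short steps, Python scripts to look and compute and a tool call to move; the robot and the scene stay as the last step left them, time stands still between calls to the robot, and variables do not carry over. Pictures are saved under pics/ and viewed, and the job is handed in when it is done.

Besides the shell and the picture viewer there is one more tool, called after "Emit:" by a JSON object that holds its "name" and its "arguments", one argument or row to a line. arm_command: Moves the arm, as the interface text tells. Its arguments: {"type":"object","properties":{"plan":{"type":"array","items":{"type":"array","items":{"type":"number"}}}},"required":["plan"]}

```bash
mkdir -p pics
python3 - <<'E'
from bench import robot, optics, finder
import cv2
print(robot.get_obs()); print(robot.grip_point_offset)
for n in ["scene","top","wrist"]:
    s=optics.snapshot(n); cv2.imwrite(f"pics/{n}0.png",s["image"][:,:,::-1])
    print(n,{k:v for k,v in s.items() if k!="image"})
E
```

```text
{'time': 0.0, 'joint_positions': array([-1.33313200e+00,  8.79512060e-02,  1.37223200e+00, -1.99621172e-05,
        1.68358471e+00, -1.03076348e-01]), 'qvel': array([-5.96086248e-04,  7.50139405e-04,  7.09878828e-05,  5.91959210e-04,
        1.07806380e-03,  2.75019093e-04]), 'joint_torque': array([ 8.47325146e-05, -3.40180564e+01, -3.02425468e+01,  7.18580699e-02,
        3.30680399e-02, -1.66597501e-04]), 'tool_pos': array([ 0.18367547, -0.51785126,  0.20431753]), 'ee_rot': array([-3.14138857e+00,  2.16575928e-03, -1.23005765e+00]), 'wrist_force': array([ 0.06231841, -0.56864617, -0.0502109 ]), 'wrist_torque': array([ 0.04591571, -0.04980858,  0.01142938]), 'width': 0.09388255841319582}
0.0188
scene {'fx': 428.1037956689043, 'fy': 428.1037956689043, 'cx': 274.29052065756235, 'cy': 211.3986815563164, 'dist': array([-0.0335293,  0.       ,  0.       ,  0.       ,  0.       ]), 'position': array([1.3696108 , 0.19213579, 0.87832351]), 'rotation': array([-2.33097691,  0.02082318,  1.79129841])}
top {'fx': 441.342473126479, 'fy': 441.342473126479, 'cx': 282.71159434853337, 'cy': 207.73960647602374, 'dist': array([-0.04439446,  0.        ,  0.        ,  0.        ,  0.        ]), 'position': array([ 0.34328254, -0.00728678,  1.20902642]), 'rotation': array([-2.99572949, -0.01356338, -1.54981525])}
wrist {'fx': 313.8535332147475, 'fy': 313.8535332147475, 'cx': 274.56627013390056, 'cy': 210.9023431823385, 'dist': array([-0.02671197,  0.        ,  0.        ,  0.        ,  0.        ]), 'hand_eye': array([[ 9.99999930e-01,  3.64240105e-04, -8.28206257e-05,
        -4.19899119e-04],
       [-3.29106978e-04,  9.64002509e-01,  2.65892939e-01,
        -7.81966507e-02],
       [ 1.76688163e-04, -2.65892893e-01,  9.64002561e-01,
        -1.79330577e-01],
       [ 0.00000000e+00,  0.00000000e+00,  0.00000000e+00,
         1.00000000e+00]])}
```

View pics/top0.png

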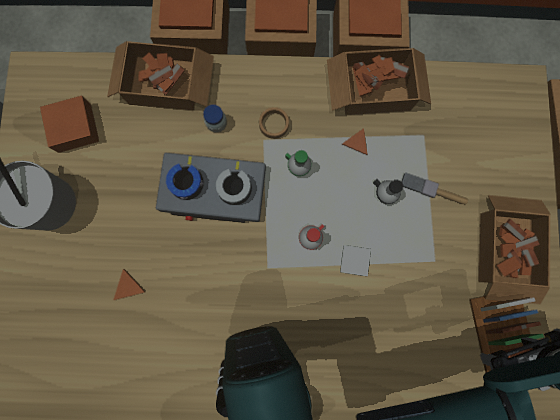

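View pics/scene0.png

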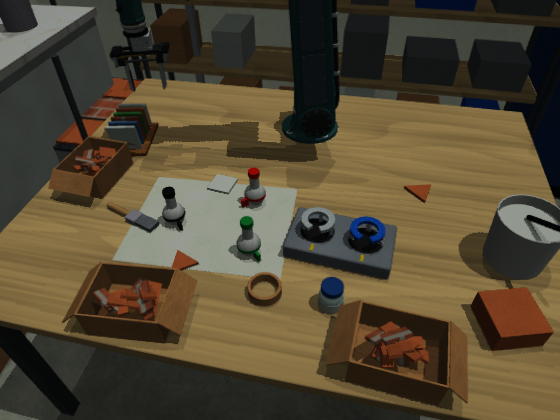

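View pics/wrist0.png

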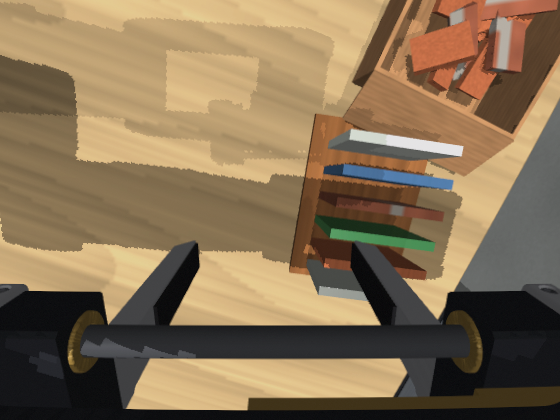

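```bash
cat > h.py <<'E'
import numpy as np, cv2
from scipy.spatial.transform import Rotation as Ro
from bench import robot, optics, finder
def cam(s,obs=None):
    K=np.array([[s["fx"],0,s["cx"]],[0,s["fy"],s["cy"]],[0,0,1]])
    if "hand_eye" in s:
        T=np.eye(4);T[:3,:3]=Ro.from_euler("xyz",obs["ee_rot"]).as_matrix();T[:3,3]=obs["tool_pos"]
        T=T@np.array(s["hand_eye"]);R,p=T[:3,:3],T[:3,3]
    else: R=Ro.from_euler("xyz",s["rotation"]).as_matrix();p=np.array(s["position"])
    return K,np.array(s["dist"]),R,p
def ray(c,uv):
    K,d,R,p=c
    q=cv2.undistortPoints(np.array(uv,float).reshape(-1,1,2),K,d).reshape(-1,2)
    v=np.c_[q,np.ones(len(q))]@R.T
    return p,v
def atz(c,uv,z):
    p,v=ray(c,uv); return p+v*((z-p[2])/v[:,2:3])
def proj(c,X):
    K,d,R,p=c
    rv=cv2.Rodrigues(R.T)[0]
    return cv2.projectPoints(np.array(X,float).reshape(-1,1,3),rv,-R.T@p,K,d)[0].reshape(-1,2)
def snap(n):
    o=robot.get_obs(); s=optics.snapshot(n); return s["image"],cam(s,o),o
E
python3 - <<'E'
from h import *
for n in ["top","scene"]:
    im,c,o=snap(n)
    np.savez(f"{n}.npz",im=im)
    for l in ["red_flask","green_flask","black_flask","red_flask_fin","shaker","cradle","tape_roll","glaze_jar"]:
        for m in finder.masks_of(l,n)[:2]:
            ys,xs=np.nonzero(m["pixels"]); ce=(xs.mean(),ys.mean())
            print(n,l,round(m["p"],2),m["extent"],np.round(ce,1),len(xs),np.round(atz(c,[ce],.04)[0],3))
    print(proj(c,[[0,0,0],[.5,0,0],[.5,.1,0]]))
    y0,y1,x0,x1=(120,280,150,430) if n=="top" else (150,300,140,420)
    cv2.imwrite(f"pics/{n}1.png",cv2.resize(im[y0:y1,x0:x1,::-1],None,fx=2.8,fy=2.8,interpolation=cv2.INTER_CUBIC))
E
```

```text
top red_flask 0.84 [297.8, 226.7, 322.3, 252.2] [310.6 236.7] 486 [ 0.439 -0.095  0.04 ]
top green_flask 0.83 [280.2, 150.5, 312.6, 176.3] [298.5 162.8] 497 [ 0.64 -0.06  0.04]
top green_flask 0.3 [167.9, 165.8, 201.2, 197.5] [183.2 180.8] 507 [0.583 0.251 0.04 ]
top black_flask 0.81 [373.7, 180.3, 400.8, 202.6] [388.2 190. ] 565 [ 0.57  -0.304  0.04 ]
top black_flask 0.38 [283.9, 153.4, 309.6, 176.8] [298.2 163. ] 536 [ 0.639 -0.059  0.04 ]
top red_flask_fin 0.72 [299.7, 221.5, 324.1, 251.6] [310.7 236.8] 503 [ 0.439 -0.095  0.04 ]
top shaker 0.76 [157.9, 150.0, 264.5, 222.3] [210.7 187.5] 6372 [0.566 0.175 0.04 ]
top shaker 0.26 [373.9, 180.5, 402.0, 204.6] [388.7 190.4] 568 [ 0.57  -0.306  0.04 ]
top cradle 0.41 [283.7, 151.5, 312.4, 174.7] [298.8 162.7] 490 [ 0.64  -0.061  0.04 ]
top tape_roll 0.67 [261.6, 106.4, 291.3, 142.2] [274.7 121.9] 380 [0.754 0.008 0.04 ]
top tape_roll 0.64 [300.8, 228.8, 320.9, 253.7] [311.2 236.7] 465 [ 0.439 -0.097  0.04 ]
top glaze_jar 0.66 [203.3, 110.9, 227.8, 134.1] [214.1 118.6] 470 [0.76  0.175 0.04 ]
top glaze_jar 0.3 [372.4, 180.0, 402.5, 203.
[... 245 characters left out ...]
 [236.7, 214.5, 260.8, 260.5] [248.5 238.9] 692 [ 0.631 -0.062  0.04 ]
scene black_flask 0.67 [159.1, 187.0, 187.5, 229.9] [172.2 208.4] 626 [ 0.559 -0.31   0.04 ]
scene black_flask 0.43 [238.7, 220.4, 258.2, 261.5] [248.2 238.8] 720 [ 0.63  -0.063  0.04 ]
scene red_flask_fin 0.79 [241.5, 167.9, 268.9, 207.6] [253.7 190.1] 551 [ 0.434 -0.099  0.04 ]
scene cradle 0.74 [346.3, 214.4, 387.3, 245.5] [368.3 229.2] 585 [0.531 0.247 0.04 ]
scene tape_roll 0.71 [249.5, 272.1, 281.4, 307.0] [264.5 289. ] 667 [0.78  0.018 0.04 ]
scene glaze_jar 0.84 [313.3, 272.4, 343.4, 314.8] [331.2 295. ] 771 [0.765 0.176 0.04 ]
[[309.05857198 127.33643666]
 [281.4815269  219.16883509]
 [315.43523643 223.99410577]]
```

View pics/top1.png

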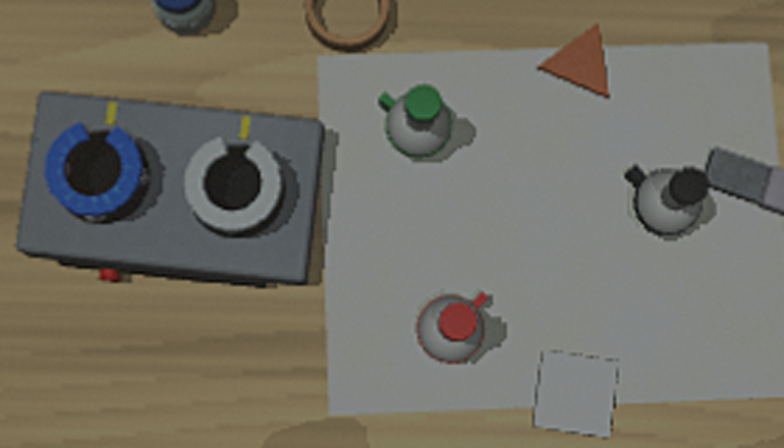

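View pics/scene1.png

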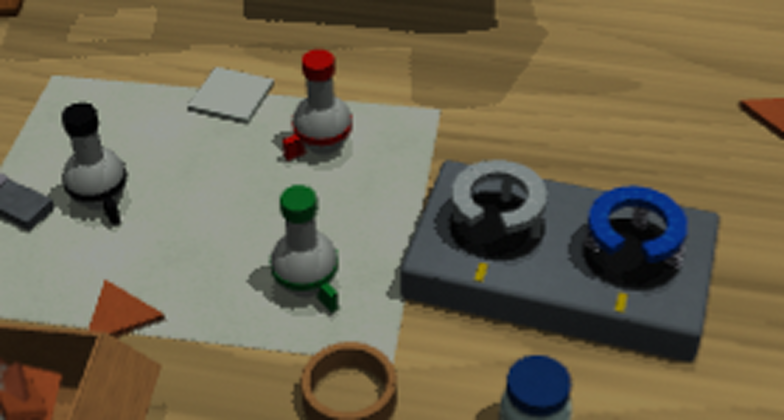

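```bash
cat >> h.py <<'E'
def hsvmask(im,name):
    h=cv2.cvtColor(im,cv2.COLOR_RGB2HSV); H,S,V=h[...,0].astype(int),h[...,1],h[...,2]
    if name=="red": return ((H<6)|(H>174))&(S>150)&(V>50)
    if name=="green": return (H>50)&(H<85)&(S>120)&(V>30)
    if name=="blue": return (H>100)&(H<125)&(S>150)&(V>50)
    if name=="yellow": return (H>22)&(H<33)&(S>170)&(V>90)
def blobs(m,amin=8):
    n,l,st,ce=cv2.connectedComponentsWithStats(m.astype(np.uint8),connectivity=8)
    return [(st[i,4],tuple(st[i,:4]),ce[i].round(2)) for i in range(1,n) if st[i,4]>=amin]
E
python3 - <<'E'
from h import *
for n in ["top","scene"]:
    im,c,o=snap(n)
    for k in ["red","green","blue","yellow"]:
        for b in blobs(hsvmask(im,k)):
            print(n,k,b[0],b[1],b[2],np.round(atz(c,[b[2]],.12)[0],3)[:2],np.round(atz(c,[b[2]],.09)[0],3)[:2],np.round(atz(c,[b[2]],.045)[0],3)[:2],np.round(atz(c,[b[2]],.017)[0],3)[:2])
E
```

```text
top red 25 (np.int32(186), np.int32(216), np.int32(7), np.int32(5)) [188.6  217.64] [0.473 0.215] [0.477 0.221] [0.482 0.23 ] [0.486 0.235]
top red 11 (np.int32(319), np.int32(225), np.int32(5), np.int32(5)) [321. 227.] [ 0.457 -0.115] [ 0.461 -0.118] [ 0.465 -0.122] [ 0.468 -0.125]
top red 123 (np.int32(307), np.int32(229), np.int32(13), np.int32(13)) [313.24 234.56] [ 0.438 -0.096] [ 0.441 -0.098] [ 0.445 -0.102] [ 0.447 -0.104]
top green 111 (np.int32(295), np.int32(151), np.int32(13), np.int32(11)) [300.89 156.09] [ 0.637 -0.062] [ 0.645 -0.064] [ 0.657 -0.066] [ 0.665 -0.067]
top green 12 (np.int32(286), np.int32(154), np.int32(5), np.int32(4)) [287.75 155.58] [ 0.638 -0.029] [ 0.646 -0.029] [ 0.658 -0.03 ] [ 0.666 -0.031]
top green 30 (np.int32(532), np.int32(334), np.int32(11), np.int32(4)) [537.53 335.43] [ 0.201 -0.651] [ 0.197 -0.669] [ 0.191 -0.696] [ 0.188 -0.712]
top green 51 (np.int32(504), np.int32(338), np.int32(18), np.int32(7)) [512.75 341.47] [ 0.186 -0.588] [ 0.182 -0.604] [ 0.175 -0.628] [ 0.171 -0.643]
top blue 39 (np.int32(204), np.int32(105), np.int32(18), np.
[... 1605 characters left out ...]
int32(122), np.int32(28), np.int32(2)) [120.56 122.18] [ 0.272 -0.6  ] [ 0.228 -0.632] [ 0.163 -0.679] [ 0.122 -0.708]
scene blue 411 (np.int32(350), np.int32(217), np.int32(35), np.int32(25)) [367.65 227.91] [0.607 0.24 ] [0.577 0.242] [0.531 0.245] [0.503 0.247]
scene blue 308 (np.int32(322), np.int32(277), np.int32(21), np.int32(18)) [332.06 285.88] [0.799 0.176] [0.776 0.176] [0.742 0.175] [0.721 0.174]
scene yellow 18 (np.int32(310), np.int32(244), np.int32(4), np.int32(6)) [311.39 246.33] [0.694 0.114] [0.668 0.111] [0.627 0.107] [0.603 0.104]
scene yellow 18 (np.int32(360), np.int32(255), np.int32(4), np.int32(6)) [361.33 257.5 ] [0.705 0.232] [0.679 0.234] [0.64  0.236] [0.615 0.238]
```

Emit:
{"name": "arm_command", "arguments": {
  "plan": [
    [1,0.03,0.05,0.02,5],
    [1,0.06,0.1,0.02,10],
    [1,0.09,0.15,0.02,15],
    [1,0.12,0.2,0.02,20],
    [1,0.15,0.25,0.02,25],
    [1,0.18,0.3,0.02,25.5],
    [1,0.21,0.35,0.02,25.5],
    [1,0.24,0.4,0.02,25.5],
    [1,0.254,0.422,0.02,25.5],
    [1,0.254,0.422,0.02,25.5]
  ]
}}

```text
time: 2.4
tool_pos: [0.4383, -0.095, 0.2255]
ee_rot: [3.141, 0.0, -0.781]
wrist_force: [-0.3, -0.6, -0.1]
width: 0.094
```

Run:
```python
from h import *
im,c,o=snap("wrist"); print(o["time"],o["tool_pos"],np.degrees(o["ee_rot"]))
cv2.imwrite("pics/w1.png",im[:,:,::-1])
for b in blobs(hsvmask(im,"red"),20): print(b, atz(c,[b[2]],.12)[0], atz(c,[b[2]],.03)[0])
```

```text
2.4 [ 0.43831926 -0.09496566  0.22545646] [ 1.79992417e+02  5.15922085e-03 -4.47550590e+01]
(np.int32(129), (np.int32(301), np.int32(181), np.int32(15), np.int32(12)), array([308.36, 187.46])) [ 0.47605351 -0.1011156   0.12      ] [ 0.47057756 -0.12067696  0.03      ]
(np.int32(998), (np.int32(259), np.int32(189), np.int32(36), np.int32(36)), array([276.33, 206.76])) [ 0.4421227  -0.09340804  0.12      ] [ 0.4259234  -0.11053353  0.03      ]
```

View pics/w1.png

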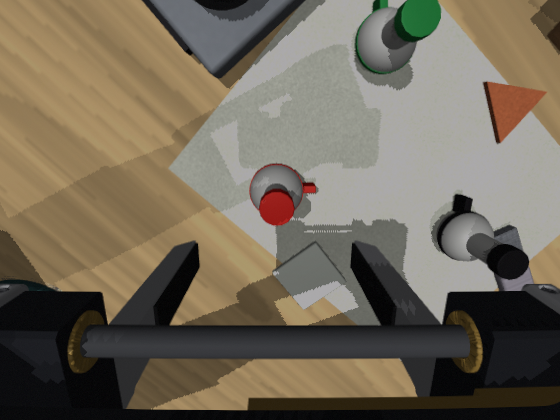

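Emit:
{"name": "arm_command", "arguments": {
  "plan": [
    [1,0.025,0.05,0.03,0],
    [1,0.05,0.1,0.06,0],
    [1,0.075,0.15,0.075,0],
    [1,0.1,0.2,0.075,0],
    [1,0.125,0.25,0.075,0],
    [1,0.15,0.29,0.075,0],
    [1,0.15,0.29,0.075,0],
    [1,0.15,0.29,0.075,0]
  ]
}}

```text
time: 3.45
tool_pos: [0.5879, 0.1918, 0.3005]
ee_rot: [3.14, -0.0, -0.787]
wrist_force: [-0.8, -0.1, 0.2]
width: 0.0939
```

Run:
```python
from h import *
im,c,o=snap("wrist"); print(o["time"],o["tool_pos"],np.degrees(o["ee_rot"]))
cv2.imwrite("pics/w2.png",im[:,:,::-1])
np.savez("w2.npz",im=im,K=c[0],d=c[1],R=c[2],p=c[3])
for k in ["blue","yellow","green"]:
  for b in blobs(hsvmask(im,k),20): print(k,b, atz(c,[b[2]],.09)[0], atz(c,[b[2]],.045)[0],atz(c,[b[2]],.12)[0])
```

```text
3.45 [0.5878807  0.19181818 0.3004519 ] [ 1.79937280e+02 -2.39123750e-02 -4.50841638e+01]
blue (np.int32(1483), (np.int32(364), np.int32(74), np.int32(43), np.int32(44)), array([384.57,  95.41])) [0.75838049 0.17892106 0.09      ] [0.77166745 0.17100948 0.045     ] [0.74952252 0.18419544 0.12      ]
blue (np.int32(2321), (np.int32(206), np.int32(129), np.int32(71), np.int32(72)), array([238.25, 166.75])) [0.57552331 0.24304257 0.09      ] [0.56769503 0.24253536 0.045     ] [0.58074217 0.24338071 0.12      ]
yellow (np.int32(83), (np.int32(272), np.int32(125), np.int32(15), np.int32(14)), array([278.99, 131.55])) [0.64116612 0.23733294 0.09      ] [0.64091787 0.23616641 0.045     ] [0.64133162 0.23811062 0.12      ]
yellow (np.int32(68), (np.int32(331), np.int32(198), np.int32(14), np.int32(12)), array([337.25, 203.18])) [0.63108128 0.1213537  0.09      ] [0.62966849 0.10679459 0.045     ] [0.63202314 0.13105977 0.12      ]
green (np.int32(221), (np.int32(393), np.int32(237), np.int32(32), np.int32(30)), array([406.8 , 248.91])) [0.6548638  0.00808091 0.09      ] [ 0.65619727 -0.01955825  0.045     ] [0.65397481 0.02650702 0.12      ]
green (np.int32(543), (np.int32(422), np.int32(283), np.int32(28), np.int32(28)), array([435.51, 296.21])) [ 0.63888098 -0.07750003  0.09      ] [ 0.63836886 -0.11502156  0.045     ] [ 0.6392224  -0.05248567  0.12      ]
```

View pics/w2.png

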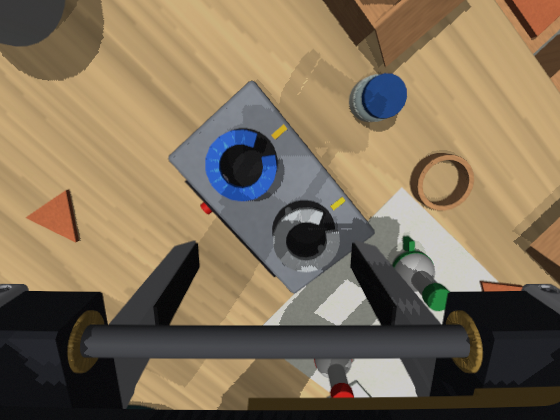

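```bash
cat > ring.py <<'E'
from h import *
from scipy.optimize import least_squares
def fitcirc(P,r):
    f=lambda q:np.hypot(P[:,0]-q[0],P[:,1]-q[1])-r
    return least_squares(f,P.mean(0),loss="soft_l1",f_scale=.001)
E
python3 - <<'E'
from ring import *
d=np.load("w2.npz"); im=d["im"]; c=(d["K"],d["d"],d["R"],d["p"])
m=hsvmask(im,"blue").astype(np.uint8); m[:, 300:]=0
cs,_=cv2.findContours(m,cv2.RETR_CCOMP,cv2.CHAIN_APPROX_NONE)
P=np.vstack([k[:,0] for k in cs if len(k)>30])
W=atz(c,P,.09)[:,:2]
# outer / inner
q=np.array([.575,.243])
for it in range(5):
    r=np.hypot(*(W-q).T); o=W[(abs(r-.044)<.004)]; i=W[abs(r-.027)<.004]
    a=fitcirc(o,.044); b=fitcirc(i,.027); q=a.x
print("outer",a.x,len(o),np.abs(a.fun).mean(),"inner",b.x,len(i))
# aluminium: edges
g=cv2.cvtColor(im,cv2.COLOR_RGB2GRAY); big=cv2.resize(im[70:300,160:400,::-1],None,fx=3,fy=2.6*3/2.6)
sk=big.copy()
def draw(cx,cy,yaw,col):
    for r in (.027,.044):
        t=np.linspace(0,2*np.pi,100); X=np.c_[cx+r*np.cos(t),cy+r*np.sin(t),0*t+.09]
        uv=((proj(c,X)-[160,70])*3).astype(int); cv2.polylines(sk,[uv],True,col,1)
y=np.radians(-4.6)
draw(a.x[0],a.x[1],y,(0,255,255))
bc=a.x-.13*np.array([-np.sin(y),np.cos(y)]); print(bc)
draw(bc[0],bc[1],y,(0,255,0))
cv2.imwrite("pics/ring.png",sk)
E
```

```text
outer [0.5786036  0.24151581] 183 0.0005392427995428487 inner [0.57882053 0.24163704] 118
[0.56817774 0.11193455]
```

View pics/ring.png

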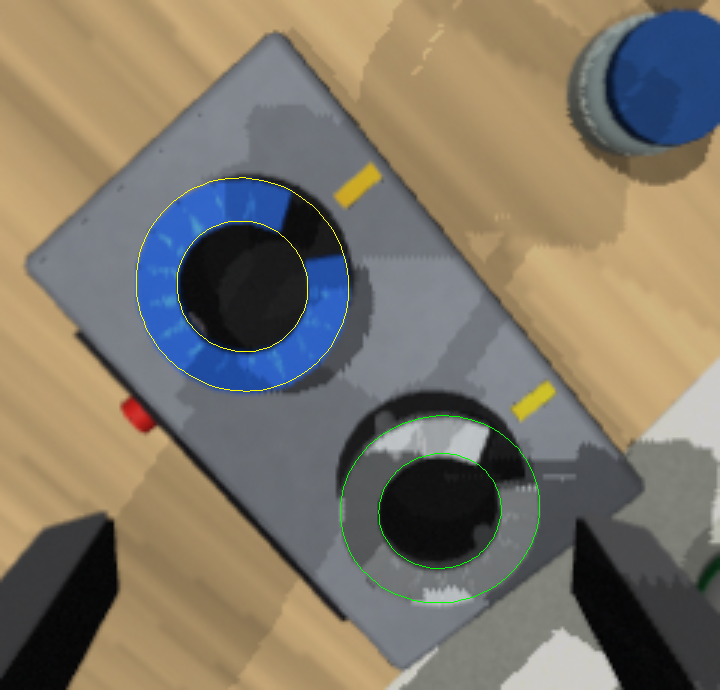

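Emit:
{"name": "arm_command", "arguments": {
  "plan": [
    [1,-0.026,-0.05,-0.02,0],
    [1,-0.052,-0.1,-0.04,0],
    [1,-0.078,-0.15,-0.06,0],
    [1,-0.104,-0.2,-0.08,0],
    [1,-0.13,-0.25,-0.09,0],
    [1,-0.146,-0.285,-0.1,0],
    [1,-0.146,-0.285,-0.12,0],
    [1,-0.146,-0.285,-0.12,0]
  ]
}}

```text
time: 4.5
tool_pos: [0.4398, -0.0925, 0.1799]
ee_rot: [3.141, 0.001, -0.788]
wrist_force: [0.2, 1.3, 0.3]
width: 0.0939
```

Run:
```python
from h import *
im,c,o=snap("wrist"); print(o["time"],o["tool_pos"],np.degrees(o["ee_rot"]))
for b in blobs(hsvmask(im,"red"),20): print(b, atz(c,[b[2]],.12)[0], atz(c,[b[2]],.03)[0])
```

```text
4.5 [ 0.43976677 -0.09250318  0.17985109] [ 1.79947263e+02  7.11393486e-02 -4.51693496e+01]
(np.int32(235), (np.int32(252), np.int32(172), np.int32(70), np.int32(34)), array([304.05, 191.96])) [ 0.47540007 -0.08920751  0.12      ] [ 0.46784539 -0.10878242  0.03      ]
(np.int32(1370), (np.int32(258), np.int32(203), np.int32(41), np.int32(43)), array([277.61, 223.98])) [ 0.44241098 -0.09311454  0.12      ] [ 0.42243939 -0.11416002  0.03      ]
```

Emit:
{"name": "arm_command", "arguments": {
  "plan": [
    [1,0.0025,-0.0005,-0.04,0],
    [1,0.0025,-0.0005,-0.08,0],
    [1,0.0025,-0.0005,-0.115,0],
    [1,0.0025,-0.0005,-0.115,0],
    [0.2,0.0025,-0.0005,-0.115,0],
    [0,0.0025,-0.0005,-0.115,0],
    [0,0.0025,-0.0005,-0.115,0],
    [0,0.0025,-0.0005,-0.115,0],
    [0,0.0025,-0.0005,-0.115,0]
  ]
}}

```text
time: 5.68
tool_pos: [0.4444, -0.0919, 0.0657]
ee_rot: [-3.141, -0.0, -0.785]
wrist_force: [0.0, -0.5, 0.5]
width: 0.0475
```

Emit:
{"name": "arm_command", "arguments": {
  "plan": [
    [0,0,0,0,0],
    [0,0,0,0,0],
    [0,0,0,0,0],
    [0,0,0,0,0]
  ]
}}

```text
time: 6.18
tool_pos: [0.4443, -0.0919, 0.0655]
ee_rot: [3.142, 0.0, -0.785]
wrist_force: [0.1, 0.4, 0.3]
width: 0.0334
```

Emit:
{"name": "arm_command", "arguments": {
  "plan": [
    [0,0,0,0,0],
    [0,0,0,0,0],
    [0,0,0,0,0],
    [0,0,0,0,0]
  ]
}}

```text
time: 6.68
tool_pos: [0.4443, -0.0918, 0.0654]
ee_rot: [3.142, 0.0, -0.785]
wrist_force: [-1.2, 0.1, -0.2]
width: 0.0332
```

Run:
```python
from h import *
im,c,o=snap("wrist"); print(o["time"],o["tool_pos"],np.degrees(o["ee_rot"]),o["width"])
im2,c2,o=snap("scene")
a=cv2.resize(im2[130:240,200:320,::-1],None,fx=3.8,fy=3.8,interpolation=cv2.INTER_CUBIC)
b=cv2.resize(im[:,:,::-1],(400,300))
cv2.imwrite("pics/g1s.png",a);cv2.imwrite("pics/g1w.png",im[:,:,::-1])
for bb in blobs(hsvmask(im,"red"),20): print(bb, atz(c,[bb[2]],.12)[0])
```

```text
6.675 [ 0.44425453 -0.0918304   0.0654449 ] [ 1.79996189e+02  8.82300139e-03 -4.49726325e+01] 0.03320372931347989
(np.int32(700), (np.int32(229), np.int32(200), np.int32(111), np.int32(47)), array([305.67, 225.41])) [ 0.47997086 -0.07432485  0.12      ]
(np.int32(3561), (np.int32(239), np.int32(266), np.int32(72), np.int32(60)), array([274.66, 298.23])) [ 0.44659049 -0.08942235  0.12      ]
```

View pics/g1s.png

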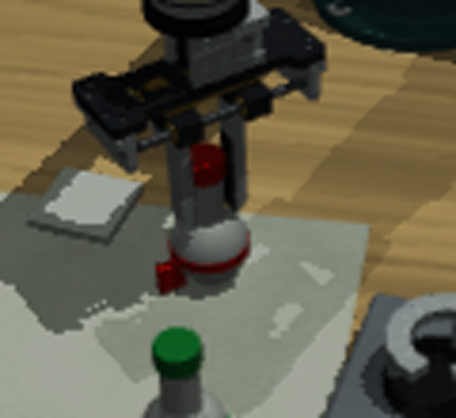

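View pics/g1w.png

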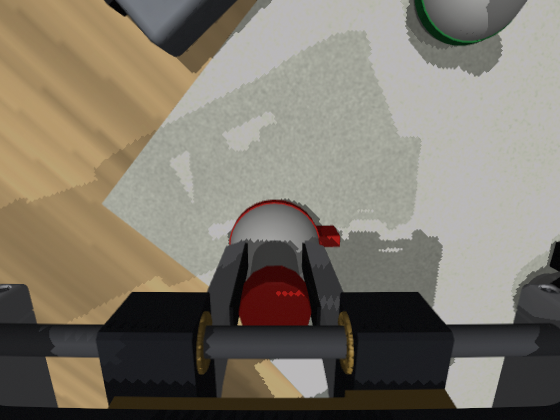

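Emit:
{"name": "arm_command", "arguments": {
  "plan": [
    [0.5,0,0,0,0],
    [0.5,0,0,0,0],
    [0.5,-0.001,0,-0.0023,0],
    [0.5,-0.001,0,-0.0023,0],
    [0,-0.001,0,-0.0023,0],
    [0,-0.001,0,-0.0023,0],
    [0,-0.001,0,-0.0023,0],
    [0,-0.001,0,-0.0023,0]
  ]
}}

```text
time: 7.78
tool_pos: [0.4434, -0.0919, 0.0632]
ee_rot: [-3.142, -0.0, -0.785]
wrist_force: [0.0, 0.0, -0.0]
width: 0.0337
```

Emit:
{"name": "arm_command", "arguments": {
  "plan": [
    [0,0,0,0,0],
    [0,0,0,0,0],
    [0,0,0,0,0]
  ]
}}

```text
time: 8.15
tool_pos: [0.4434, -0.092, 0.0632]
ee_rot: [-3.142, -0.0, -0.785]
wrist_force: [0.8, -0.9, -0.5]
width: 0.0332
```

Run:
```python
from h import *
im,c,o=snap("wrist")
a=cv2.resize(im[190:340,190:360,::-1],None,fx=4,fy=4,interpolation=cv2.INTER_CUBIC)
cv2.imwrite("pics/g2w.png",cv2.convertScaleAbs(a,alpha=2.2,beta=20))
R,p=c[2],c[3]
To=Ro.from_euler("xyz",o["ee_rot"]).as_matrix()
# project pad-plane points at x=+-w/2 in tool frame at various z behind TCP
for w in (.028,.0332):
  for z in (0,-.0188,-.0376,-.05):
    X=[o["tool_pos"]+To@np.array([sx*w/2,y,z]) for sx in (-1,1) for y in (-.008,)]
    print(w,z,proj(c,X).round(1).tolist())
```

```text
0.028 0 [[251.8, 243.8], [297.6, 243.8]]
0.028 -0.0188 [[249.4, 256.3], [300.0, 256.3]]
0.028 -0.0376 [[246.5, 271.7], [303.0, 271.7]]
0.028 -0.05 [[244.2, 283.9], [305.4, 283.9]]
0.0332 0 [[247.5, 243.8], [301.9, 243.8]]
0.0332 -0.0188 [[244.7, 256.3], [304.7, 256.3]]
0.0332 -0.0376 [[241.3, 271.7], [308.3, 271.7]]
0.0332 -0.05 [[238.5, 283.9], [311.1, 283.9]]
```

View pics/g2w.png

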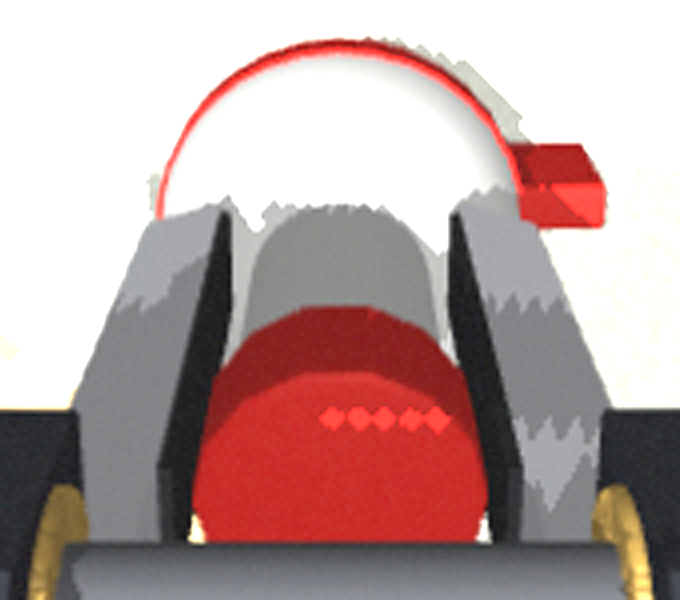

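Emit:
{"name": "arm_command", "arguments": {
  "plan": [
    [0,0,0,0.02,0],
    [0,0,0,0.05,0],
    [0,0,0,0.09,0],
    [0,0,0,0.13,0],
    [0,0.025,0.04,0.14,8],
    [0,0.05,0.08,0.14,16],
    [0,0.075,0.12,0.14,24],
    [0,0.1,0.165,0.14,32],
    [0,0.1245,0.2055,0.14,38.5],
    [0,0.1245,0.2055,0.14,38.5]
  ]
}}

```text
time: 9.45
tool_pos: [0.568, 0.1163, 0.2013]
ee_rot: [-3.141, 0.003, -0.109]
wrist_force: [0.6, -0.8, -1.5]
width: 0.0334
```

```bash
cat > look.py <<'E'
from h import *
import sys
t=sys.argv[1]
im,c,o=snap("wrist"); print(o["time"],o["tool_pos"],np.degrees(o["ee_rot"]),o["width"],o["wrist_force"])
cv2.imwrite(f"pics/{t}w.png",im[:,:,::-1]); np.savez(f"{t}w.npz",im=im,K=c[0],d=c[1],R=c[2],p=c[3])
for n in ("top","scene"):
    im,c,o=snap(n); cv2.imwrite(f"pics/{t}{n}.png",im[:,:,::-1]); np.savez(f"{t}{n}.npz",im=im,K=c[0],d=c[1],R=c[2],p=c[3])
E
python3 look.py a
```

```text
9.45 [0.5680214  0.11630479 0.2012589 ] [-1.79991218e+02  1.79001483e-01 -6.23212546e+00] 0.03338653180775813 [ 0.56194476 -0.83072506 -1.50035736]
```

View pics/aw.png

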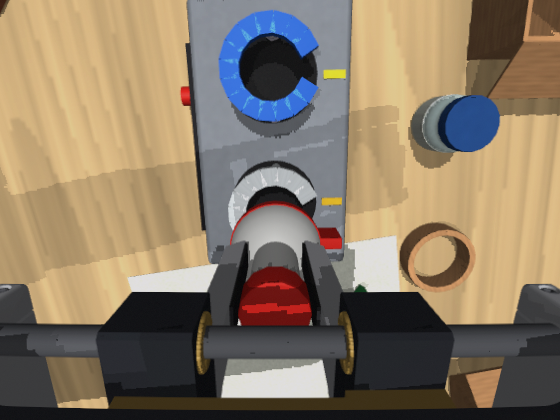

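View pics/ascene.png

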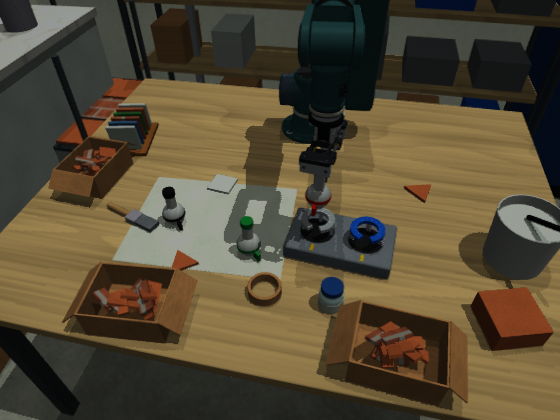

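```bash
cat > ov.py <<'E'
from ring import *
def load(t,n): 
    d=np.load(f"{t}{n}.npz"); return d["im"],(d["K"],d["d"],d["R"],d["p"])
def bluefit(im,c,z=.09,g=(.5786,.2415)):
    m=hsvmask(im,"blue").astype(np.uint8)
    cs,_=cv2.findContours(m,cv2.RETR_CCOMP,cv2.CHAIN_APPROX_NONE)
    W=atz(c,np.vstack([k[:,0] for k in cs]),z)[:,:2]; q=np.array(g)
    W=W[np.hypot(*(W-q).T)<.06]
    for it in range(5):
        r=np.hypot(*(W-q).T); o=W[abs(r-.044)<.003]; i=W[abs(r-.027)<.003]
        q=least_squares(lambda q:np.r_[np.hypot(*(o-q).T)-.044,np.hypot(*(i-q).T)-.027],q,loss="soft_l1",f_scale=.001).x
    return q
def flask(x,y,z,yaw):
    t=np.linspace(0,2*np.pi,60); L=[]
    for r,h in((.017,.12),(.017,.102),(.017,0)): L.append(np.c_[x+r*np.cos(t),y+r*np.sin(t),0*t+z+h])
    d=np.array([np.cos(yaw),np.sin(yaw),0]);n=np.array([-d[1],d[0],0]);o=np.array([x,y,z])
    for h in(.004,.03): L.append(np.array([o+d*a+n*b+[0,0,h] for a,b in((.03,-.0045),(.048,-.0045),(.048,.0045),(.03,.0045))]))
    return L
def belly(x,y,z,cp):
    C=np.array([x,y,z+.033]);v=cp-C;D=np.linalg.norm(v);v/=D
    r=.032*np.sqrt(1-(.032/D)**2);C2=C+v*.032**2/D
    a=np.cross(v,[0,1,0]);a/=np.linalg.norm(a);b=np.cross(v,a);t=np.linspace(0,2*np.pi,80)[:,None]
    return C2+r*(np.cos(t)*a+np.sin(t)*b)
def draw(im,c,Ls,box,s,fn,gain=1.5):
    x0,y0,x1,y1=box
    k=cv2.convertScaleAbs(cv2.resize(im[y0:y1,x0:x1,::-1],None,fx=s,fy=s,interpolation=cv2.INTER_CUBIC),alpha=gain)
    for L,col in Ls: cv2.polylines(k,[((proj(c,L)-[x0,y0]+.5)*s).astype(int)],True,col,1)
    cv2.imwrite(fn,k)
E
python3 - <<'E'
from ov import *
im,c=load("a","w")
print("blue",bluefit(im,c))
for b in blobs(hsvmask(im,"yellow"),20): print(b,atz(c,[b[2]],.045)[0])
x,y,z=.568,.1148,.138
Ls=[(L,(0,255,0)) for L in flask(x,y,z,np.radians(-5))]+[(belly(x,y,z,c[3]),(255,255,0))]
draw(im,c,Ls,(190,150,390,340),4,"pics/ov1.png")
E
```

```text
blue [0.57802485 0.24116777]
(np.int32(166), (np.int32(324), np.int32(70), np.int32(21), np.int32(8)), array([334.11,  73.54])) [0.64081902 0.23650425 0.045     ]
(np.int32(130), (np.int32(322), np.int32(198), np.int32(20), np.int32(7)), array([331.35, 200.86])) [0.62993606 0.10662082 0.045     ]
```

View pics/ov1.png

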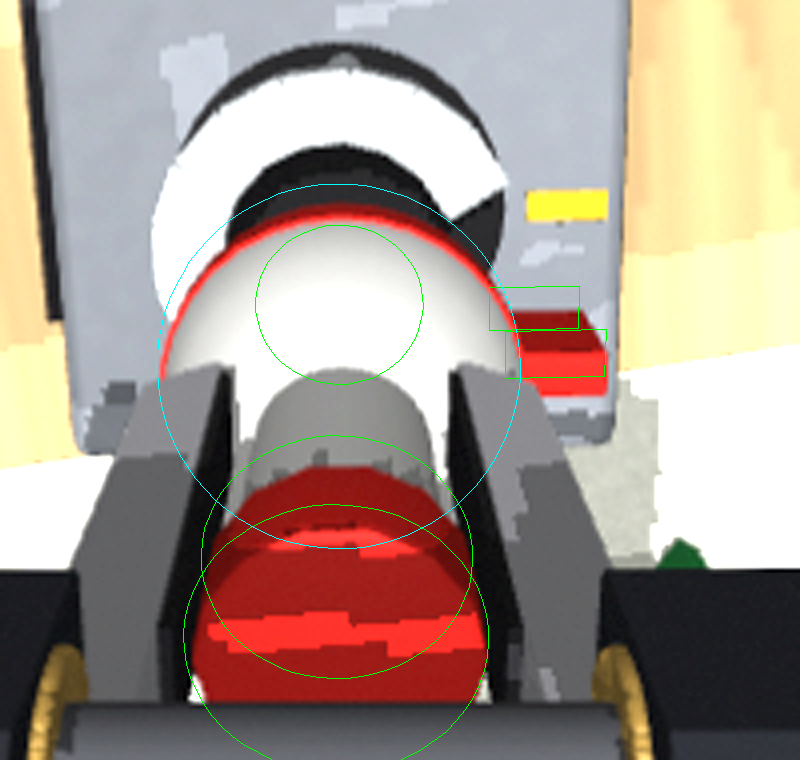

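Run:
```python
from ov import *
im,c=load("a","w")
x,y,z=.568,.1110,.138
t=np.linspace(0,6.28,80)
Ls=[(L,(0,255,0)) for L in flask(x,y,z,np.radians(-5))]+[(belly(x,y,z,c[3]),(255,255,0))]
Ls+=[(np.c_[.5675+r*np.cos(t),.1118+r*np.sin(t),0*t+.09],(255,0,255)) for r in(.027,.044)]
draw(im,c,Ls,(190,150,390,340),4,"pics/ov2.png")
im,c=load("a","top")
draw(im,c,Ls,(150,120,290,240),5,"pics/ov2t.png",1.8)
```

```text
(no output)
```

View pics/ov2.png

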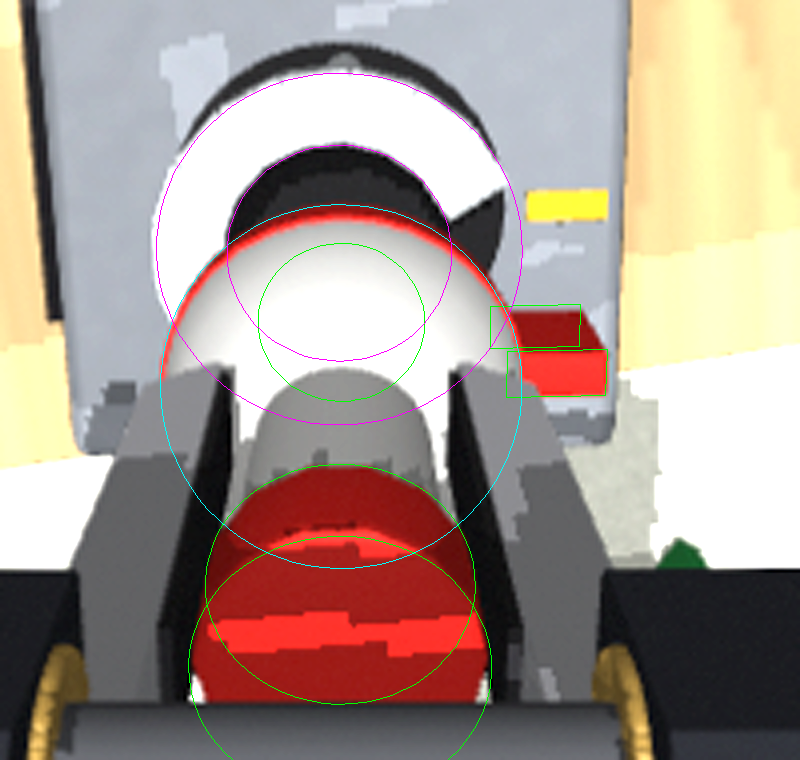

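View pics/ov2t.png

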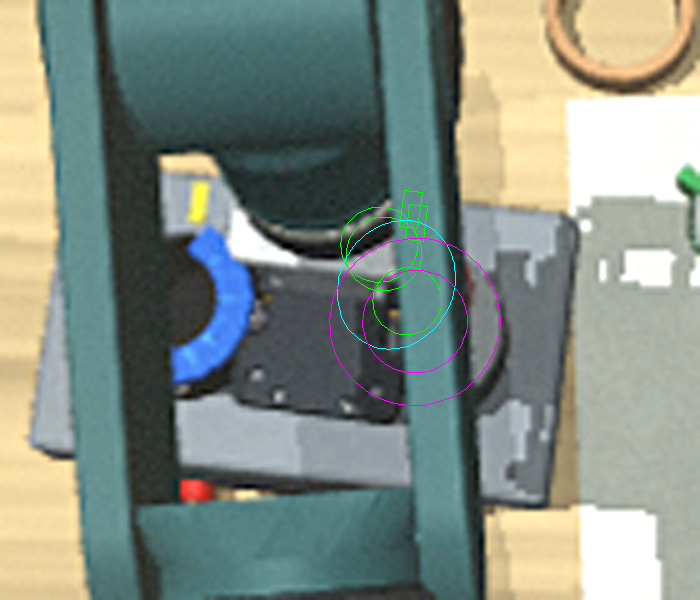

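Emit:
{"name": "arm_command", "arguments": {
  "plan": [
    [0,-0.001,0.0008,-0.02,0],
    [0,-0.001,0.0008,-0.035,0],
    [0,-0.001,0.0008,-0.045,0],
    [0,-0.001,0.0008,-0.053,0],
    [0,-0.001,0.0008,-0.059,0],
    [0,-0.001,0.0008,-0.062,0],
    [0,-0.001,0.0008,-0.062,0]
  ]
}}

```text
time: 10.48
tool_pos: [0.5668, 0.1145, 0.1412]
ee_rot: [-3.142, -0.0, -0.113]
wrist_force: [-0.4, -1.0, -1.7]
width: 0.0333
```

```bash
python3 look.py b
python3 - <<'E'
from ov import *
im,c=load("b","w")
x,y,z=.567,.1117,.0745
t=np.linspace(0,6.28,80)
Ls=[(L,(0,255,0)) for L in flask(x,y,z,np.radians(-5))]+[(belly(x,y,z,c[3]),(255,255,0))]
Ls+=[(np.c_[.567+r*np.cos(t),.1118+r*np.sin(t),0*t+.09],(255,0,255)) for r in(.027,.044)]
draw(im,c,Ls,(190,150,390,340),4,"pics/ov3.png")
E
```

```text
10.475 [0.56684252 0.11451437 0.14115077] [-1.79996886e+02 -4.20404771e-04 -6.46754379e+00] 0.03333004453988162 [-0.36585945 -0.95814233 -1.66627533]
```

View pics/ov3.png

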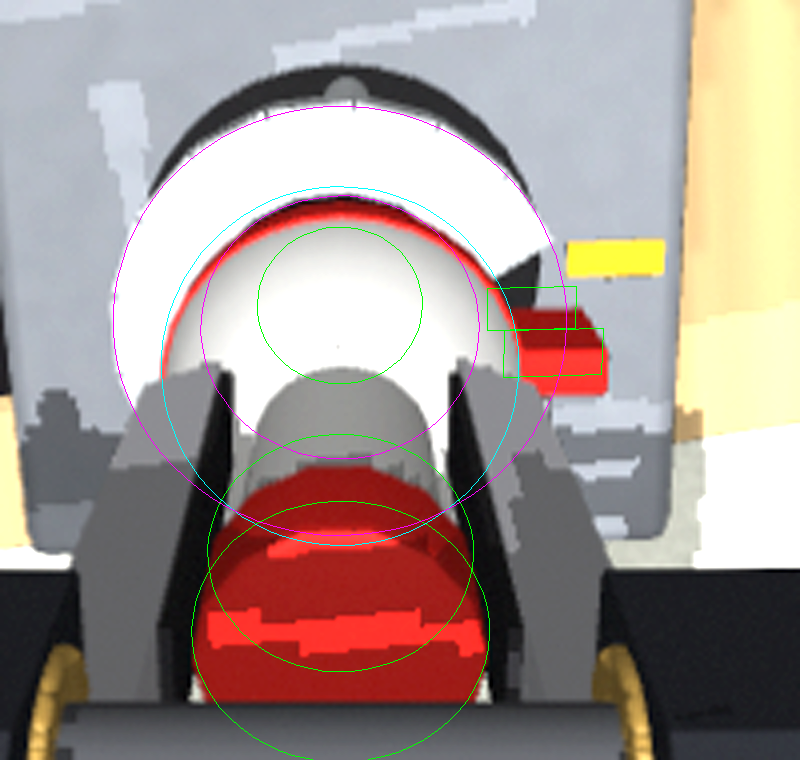

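Emit:
{"name": "arm_command", "arguments": {
  "plan": [
    [0,0,0.0027,0.001,0],
    [0,0,0.0027,0.001,0.5],
    [0,0,0.0027,-0.002,1],
    [0,0,0.0027,-0.004,1.5],
    [0,0,0.0027,-0.004,1.5],
    [0,0,0.0027,-0.004,1.5]
  ]
}}

```text
time: 11.38
tool_pos: [0.5666, 0.1172, 0.1373]
ee_rot: [-3.141, 0.0, -0.087]
wrist_force: [-1.4, 1.1, -0.3]
width: 0.0334
```

```bash
python3 look.py c
python3 - <<'E'
from ov import *
im,c=load("c","w")
x,y,z=.567,.1118,.074
t=np.linspace(0,6.28,80)
Ls=[(L,(0,255,0)) for L in flask(x,y,z,np.radians(-4.8))]+[(belly(x,y,z,c[3]),(255,255,0))]
Ls+=[(np.c_[.567+r*np.cos(t),.1118+r*np.sin(t),0*t+.09],(255,0,255)) for r in(.027,.044)]
draw(im,c,Ls,(190,150,390,340),4,"pics/ov4.png")
E
```

```text
11.375 [0.56663396 0.11724419 0.1372653 ] [-1.79989765e+02  1.96025833e-02 -4.97031659e+00] 0.03339621564477247 [-1.40122047  1.07483824 -0.25912964]
```

View pics/ov4.png

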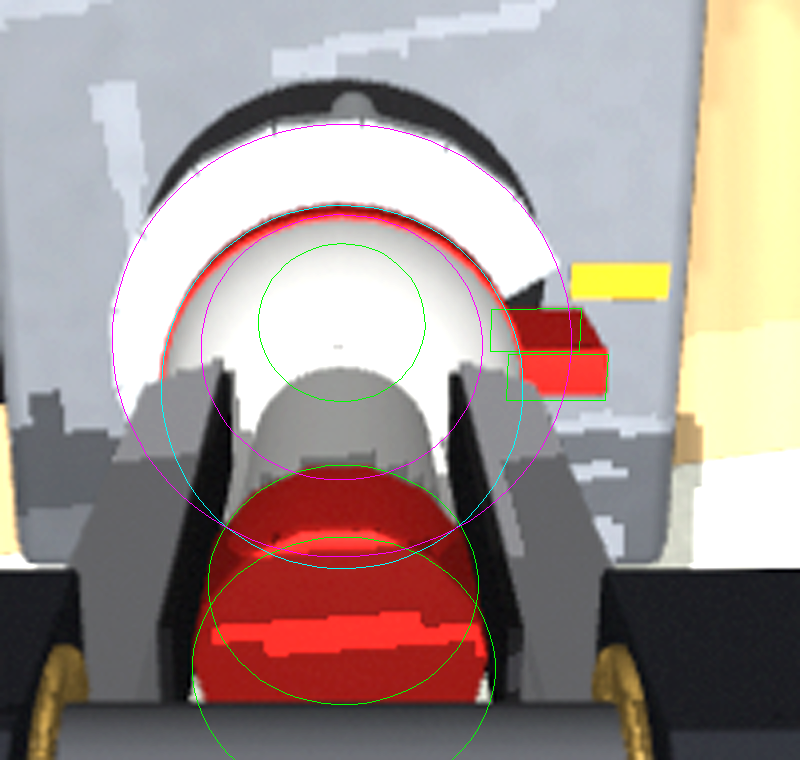

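Emit:
{"name": "arm_command", "arguments": {
  "plan": [
    [1,0,0,0,0],
    [1,0,0,0,0],
    [1,0,0,0,0],
    [1,0,0,0,0],
    [1,0,0,0.02,0],
    [1,0,0,0.05,0],
    [1,0,0,0.09,0],
    [1,0,0,0.13,0],
    [1,0,0,0.13,0],
    [1,0,0,0.13,0]
  ]
}}

```text
time: 12.78
tool_pos: [0.5666, 0.117, 0.2661]
ee_rot: [3.141, 0.001, -0.087]
wrist_force: [0.3, 0.1, -1.1]
width: 0.0939
```

```bash
python3 look.py d
python3 - <<'E'
from ov import *
im,c=load("d","w")
x,y,z=.567,.1118,.074
t=np.linspace(0,6.28,80)
Ls=[(L,(0,255,0)) for L in flask(x,y,z,np.radians(-4.8))]+[(belly(x,y,z,c[3]),(255,255,0))]
Ls+=[(np.c_[.567+r*np.cos(t),.1118+r*np.sin(t),0*t+.09],(255,0,255)) for r in(.027,.044)]
print(bluefit(im,c))
draw(im,c,Ls,(190,50,390,240),4,"pics/ov5.png")
im,c=load("d","scene")
draw(im,c,[],(200,130,420,280),3.5,"pics/ov5s.png")
E
```

```text
12.775 [0.56655611 0.11704379 0.26612256] [ 1.79980791e+02  6.89270593e-02 -4.97886028e+00] 0.09389546759855527 [ 0.30461894  0.11242708 -1.06416975]
[0.57817776 0.2412835 ]
```

View pics/ov5.png

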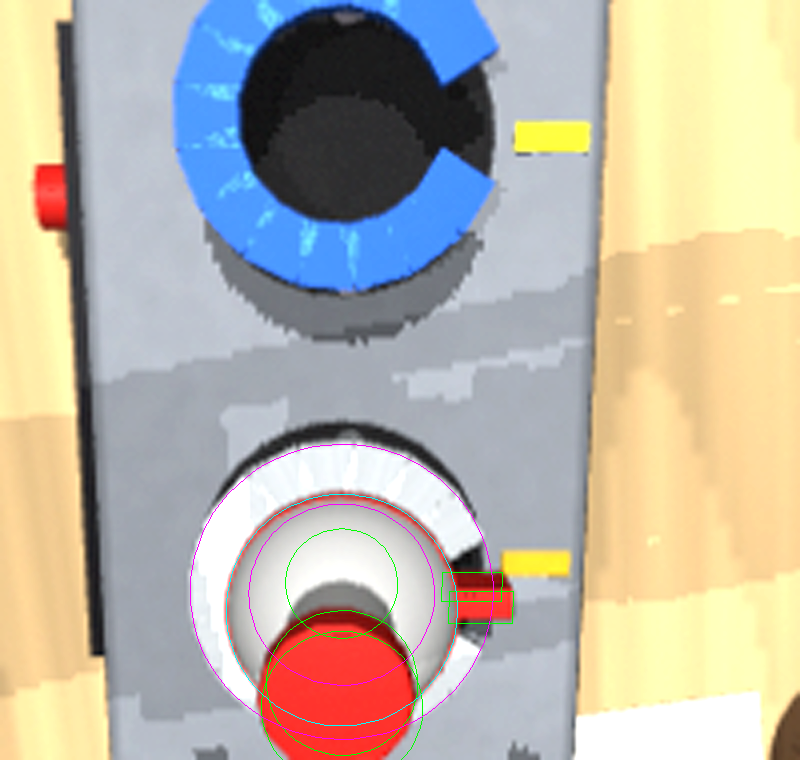

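View pics/ov5s.png

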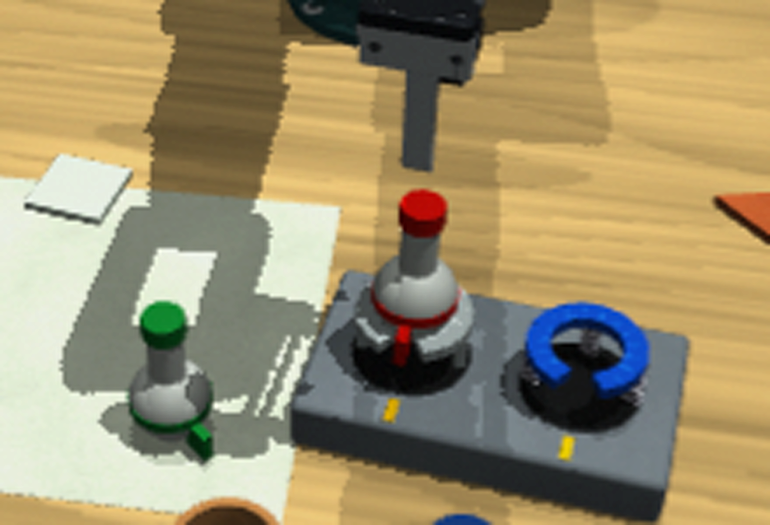

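Emit:
{"name": "arm_command", "arguments": {
  "plan": [
    [1,0.012,-0.03,0,9],
    [1,0.024,-0.06,0,18],
    [1,0.036,-0.09,0,27],
    [1,0.048,-0.12,0,36],
    [1,0.06,-0.15,-0.02,45],
    [1,0.072,-0.175,-0.04,54],
    [1,0.072,-0.175,-0.05,55],
    [1,0.072,-0.175,-0.05,55],
    [1,0.072,-0.175,-0.05,55],
    [1,0.072,-0.175,-0.05,55]
  ]
}}

```text
time: 14.18
tool_pos: [0.6391, -0.057, 0.2187]
ee_rot: [3.14, -0.001, 0.874]
wrist_force: [0.2, -0.0, -0.3]
width: 0.0942
```

```bash
python3 look.py e
python3 - <<'E'
from ov import *
im,c=load("e","w")
for b in blobs(hsvmask(im,"green"),20): print(b[0],b[2],atz(c,[b[2]],.12)[0],atz(c,[b[2]],.03)[0])
x,y,z=.638,-.06,0
t=np.linspace(0,6.28,80)
Ls=[(L,(0,0,255)) for L in flask(x,y,z,np.radians(50))]+[(belly(x,y,z,c[3]),(255,255,0))]
draw(im,c,Ls,(190,120,390,290),4,"pics/ov6.png")
E
```

```text
14.175 [ 0.63909366 -0.05701136  0.21870349] [ 1.79888817e+02 -7.75211287e-02  5.00695662e+01] 0.09418661383907942 [ 0.18316944 -0.0041003  -0.28552733]
129 [303.67 191.6 ] [ 0.64245244 -0.02407053  0.12      ] [ 0.66287165 -0.02974884  0.03      ]
1030 [270.18 212.36] [ 0.63793066 -0.05986543  0.12      ] [ 0.65688537 -0.07713687  0.03      ]
```

View pics/ov6.png

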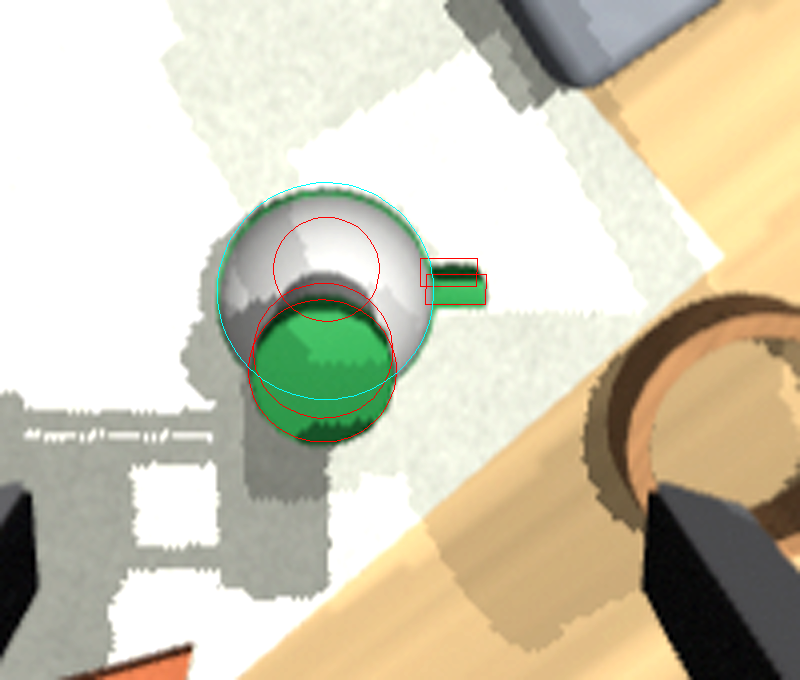

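Emit:
{"name": "arm_command", "arguments": {
  "plan": [
    [1,-0.001,-0.003,-0.03,0],
    [1,-0.001,-0.003,-0.07,0],
    [1,-0.001,-0.003,-0.11,0],
    [1,-0.001,-0.003,-0.14,0],
    [1,-0.001,-0.003,-0.1545,0],
    [1,-0.001,-0.003,-0.1545,0],
    [1,-0.001,-0.003,-0.1545,0]
  ]
}}

```text
time: 15.2
tool_pos: [0.639, -0.0611, 0.0647]
ee_rot: [3.139, -0.002, 0.873]
wrist_force: [0.3, 0.3, 0.4]
width: 0.0941
```

```bash
python3 look.py f
python3 - <<'E'
from ov import *
im,c=load("f","w")
x,y,z=.638,-.0605,0
Ls=[(L,(0,0,255)) for L in flask(x,y,z,np.radians(50))]+[(belly(x,y,z,c[3]),(255,255,0))]
draw(im,c,Ls,(190,170,390,340),4,"pics/ov7.png")
E
```

```text
15.2 [ 0.63904656 -0.06106076  0.06469035] [ 1.79834930e+02 -9.64526443e-02  5.00303975e+01] 0.09406055339316416 [0.31973835 0.30290224 0.35135246]
```

View pics/ov7.png

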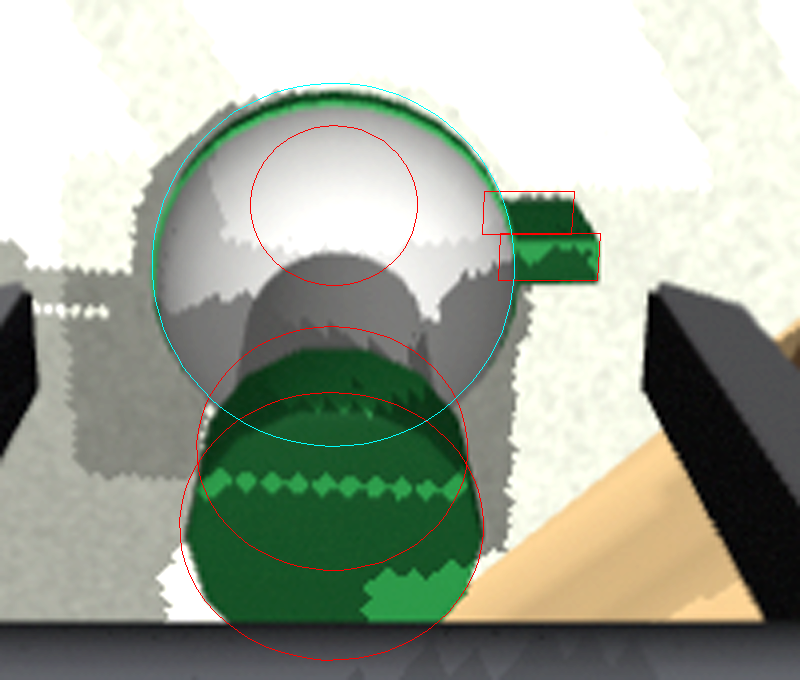

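Emit:
{"name": "arm_command", "arguments": {
  "plan": [
    [0.5,0,0,-0.0015,0],
    [0.3,0,0,-0.0015,0],
    [0,0,0,-0.0015,0],
    [0,0,0,-0.0015,0],
    [0,0,0,-0.0015,0],
    [0,0,0,-0.0015,0],
    [0,0,0,-0.0015,0],
    [0,0,0,-0.0015,0],
    [0,0,0,-0.0015,0],
    [0,0,0,-0.0015,0]
  ]
}}

```text
time: 16.6
tool_pos: [0.6378, -0.0609, 0.0612]
ee_rot: [-3.142, -0.0, 0.873]
wrist_force: [0.1, 0.4, -0.4]
width: 0.0335
```

Emit:
{"name": "arm_command", "arguments": {
  "plan": [
    [0,0,0,0,0],
    [0,0,0,0,0],
    [0,0,0,0,0]
  ]
}}

```text
time: 16.98
tool_pos: [0.6378, -0.0609, 0.0612]
ee_rot: [-3.142, -0.0, 0.873]
wrist_force: [0.2, -0.1, 0.1]
width: 0.0333
```

Emit:
{"name": "arm_command", "arguments": {
  "plan": [
    [0,0,0,0.02,0],
    [0,0,0,0.06,0],
    [0,0,0,0.11,0],
    [0,0,0,0.16,0],
    [0,0,0,0.21,0],
    [0,0,0.02,0.25,-5],
    [0,-0.005,0.05,0.26,-12],
    [0,-0.01,0.08,0.26,-20],
    [0,-0.015,0.12,0.26,-28],
    [0,-0.02,0.16,0.26,-36]
  ]
}}

```text
time: 18.23
tool_pos: [0.6174, 0.1001, 0.3225]
ee_rot: [3.141, -0.001, 0.24]
wrist_force: [0.5, -0.3, -1.9]
width: 0.0332
```

Emit:
{"name": "arm_command", "arguments": {
  "plan": [
    [0,-0.01,0.04,0,-8],
    [0,-0.02,0.08,0,-15],
    [0,-0.03,0.12,0,-19],
    [0,-0.04,0.1425,0,-19],
    [0,-0.04,0.1425,-0.04,-19],
    [0,-0.04,0.1425,-0.08,-19],
    [0,-0.04,0.1425,-0.115,-19],
    [0,-0.04,0.1425,-0.12,-19],
    [0,-0.04,0.1425,-0.12,-19],
    [0,-0.04,0.1425,-0.12,-19]
  ]
}}

```text
time: 19.48
tool_pos: [0.579, 0.2419, 0.2041]
ee_rot: [-3.14, -0.004, -0.087]
wrist_force: [0.2, 0.7, -1.4]
width: 0.0332
```

```bash
python3 look.py g
python3 - <<'E'
from ov import *
im,c=load("g","w")
o=robot.get_obs(); T=o["tool_pos"]
x,y,z=T[0],T[1],T[2]-.0612
t=np.linspace(0,6.28,80)
Ls=[(L,(0,0,255)) for L in flask(x,y,z,np.radians(-5))]+[(belly(x,y,z,c[3]),(255,255,0))]
Ls+=[(np.c_[.5782+r*np.cos(t),.2414+r*np.sin(t),0*t+.09],(255,0,255)) for r in(.027,.044)]
draw(im,c,Ls,(190,130,390,340),3.5,"pics/ov8.png")
E
```

```text
19.475 [0.57896789 0.24191068 0.20413564] [-179.89914481   -0.25019167   -4.97918041] 0.033236810442523274 [ 0.16634161  0.67592159 -1.43523987]
```

View pics/ov8.png

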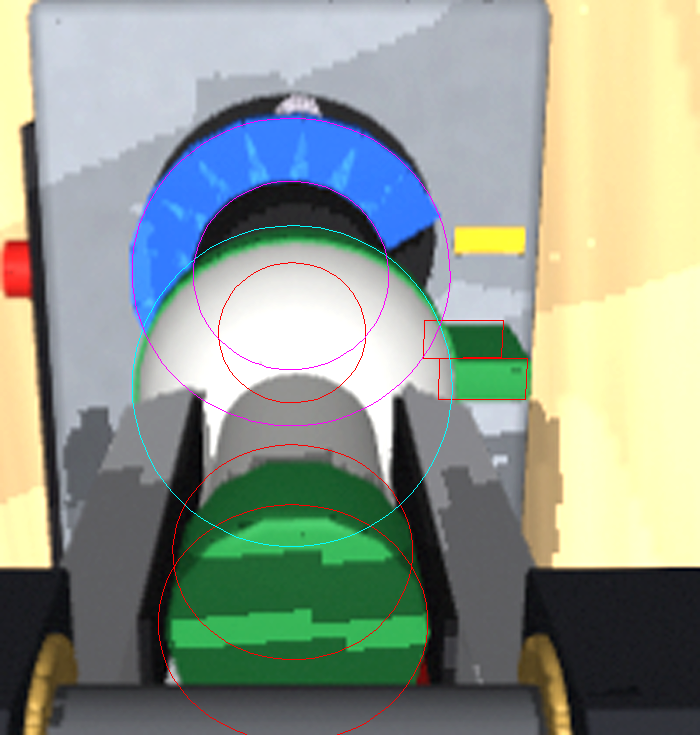

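View pics/gscene.png

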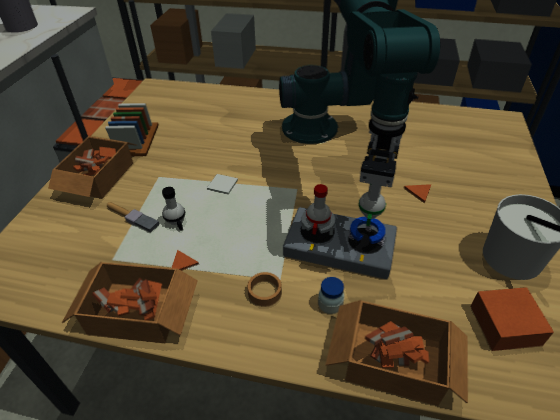

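Emit:
{"name": "arm_command", "arguments": {
  "plan": [
    [0,0.0004,0.0013,-0.02,0],
    [0,0.0004,0.0013,-0.035,0],
    [0,0.0004,0.0013,-0.046,0],
    [0,0.0004,0.0013,-0.054,0],
    [0,0.0004,0.0013,-0.06,0],
    [0,0.0004,0.0013,-0.06,0],
    [0,0.0004,0.0013,-0.06,0]
  ]
}}

```text
time: 20.5
tool_pos: [0.5785, 0.243, 0.1418]
ee_rot: [-3.141, -0.001, -0.087]
wrist_force: [-0.4, -0.6, -2.6]
width: 0.0335
```

```bash
python3 look.py i
python3 - <<'E'
from ov import *
im,c=load("i","w")
o=robot.get_obs(); T=o["tool_pos"]
x,y,z=.5782,.2414,T[2]-.0612
print(z)
t=np.linspace(0,6.28,80)
Ls=[(L,(0,0,255)) for L in flask(x,y,z,np.radians(-4.8))]+[(belly(x,y,z,c[3]),(255,255,0))]
Ls+=[(np.c_[.5782+r*np.cos(t),.2414+r*np.sin(t),0*t+.09],(255,0,255)) for r in(.027,.044)]
draw(im,c,Ls,(190,130,390,340),3.5,"pics/ov9.png")
E
```

```text
20.5 [0.57853194 0.24302418 0.14181244] [-1.79977472e+02 -6.12593174e-02 -4.97023809e+00] 0.03350406127683169 [-0.3806078  -0.64844227 -2.63702601]
0.0806409854181577
```

View pics/ov9.png

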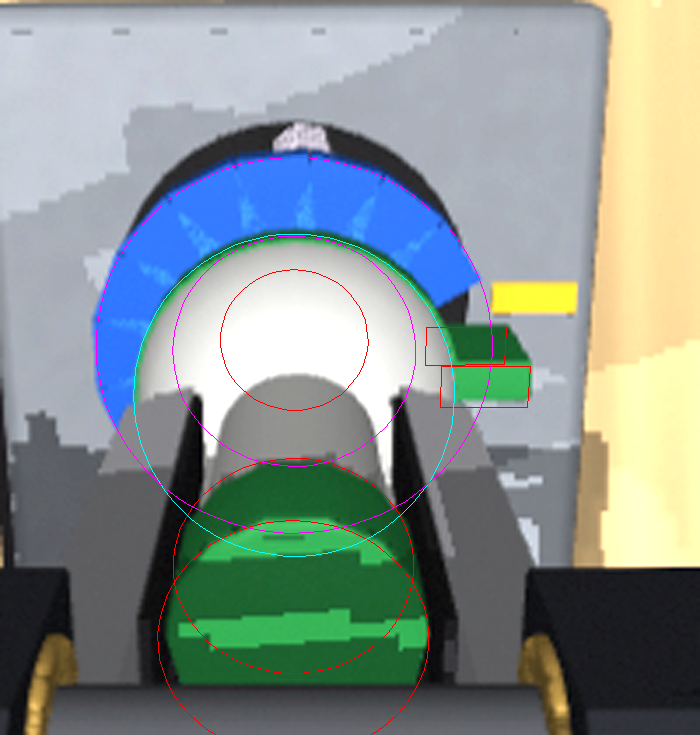

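Emit:
{"name": "arm_command", "arguments": {
  "plan": [
    [0,0,0,-0.004,-1.5],
    [0,0,0,-0.008,-1.5],
    [0,0,0,-0.012,-1.5],
    [0,0,0,-0.015,-1.5],
    [0,0,0,-0.018,-1.5],
    [0,0,0,-0.021,-1.5],
    [0,0,0,-0.023,-1.5],
    [0,0,0,-0.023,-1.5],
    [0,0,0,-0.023,-1.5]
  ]
}}

```text
time: 21.78
tool_pos: [0.5783, 0.2432, 0.121]
ee_rot: [-3.14, -0.002, -0.113]
wrist_force: [-4.8, -0.5, 9.1]
width: 0.0334
```

```bash
python3 look.py j
python3 - <<'E'
from ov import *
im,c=load("j","w")
o=robot.get_obs(); T=o["tool_pos"]
zr=T[2]-.0612+.016
print("ring z if no slip",zr)
for z in (.072,.074,.076,.08,.09): print(z,bluefit(im,c,z))
x,y=.5782,.2414
t=np.linspace(0,6.28,80)
Ls=[(L,(0,0,255)) for L in flask(x,y,zr-.016,np.radians(-4.8))]+[(belly(x,y,zr-.016,c[3]),(255,255,0))]
Ls+=[(np.c_[x+r*np.cos(t),y+r*np.sin(t),0*t+zr],(255,0,255)) for r in(.027,.044)]
draw(im,c,Ls,(190,130,390,340),3.5,"pics/ov10.png")
im,c=load("j","scene")
draw(im,c,Ls[-2:],(290,150,420,280),5,"pics/ov10s.png")
E
```

```text
21.775 [0.57834857 0.24320668 0.12098166] [-1.79933447e+02 -1.12012472e-01 -6.45887143e+00] 0.03339603243111597 [-4.82877078 -0.47304181  9.08274255]
ring z if no slip 0.0757935684166828
0.072 [0.57764688 0.24274394]
0.074 [0.57788244 0.24300743]
0.076 [0.57816052 0.24327247]
0.08 [0.57885598 0.24384022]
0.09 [0.58143029 0.24587345]
```

View pics/ov10.png

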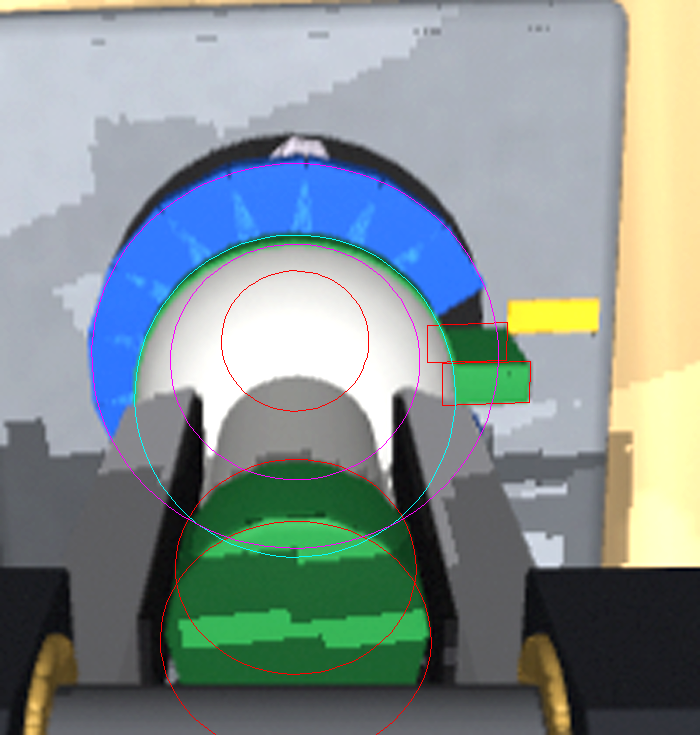

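View pics/ov10s.png

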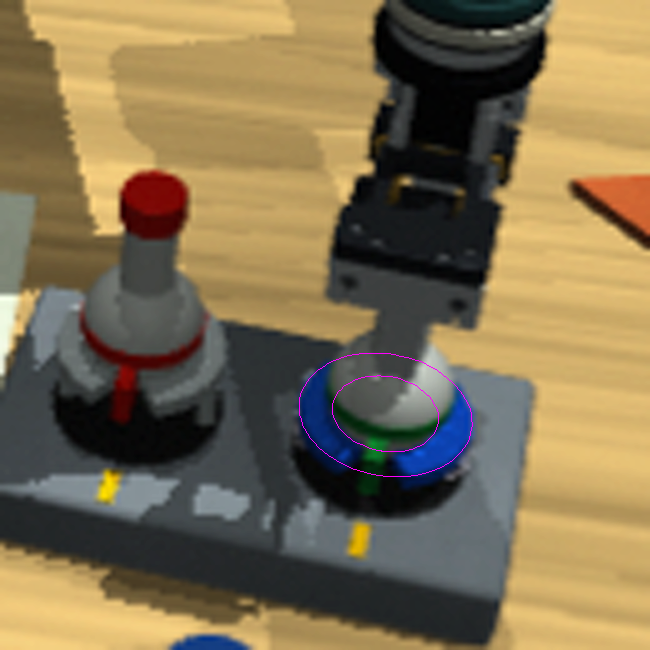

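Emit:
{"name": "arm_command", "arguments": {
  "plan": [
    [0,-0.0005,0,-0.002,0],
    [0,-0.001,0,-0.004,0],
    [0,-0.001,0,-0.0055,0],
    [0,-0.001,0,-0.0055,0],
    [0,-0.001,0,-0.0055,0],
    [0,-0.001,0,-0.0055,0]
  ]
}}

```text
time: 22.68
tool_pos: [0.5782, 0.2433, 0.1167]
ee_rot: [-3.14, -0.004, -0.113]
wrist_force: [-4.1, -1.9, 11.8]
width: 0.0337
```

```bash
python3 look.py k
python3 - <<'E'
from ov import *
im,c=load("k","w")
o=robot.get_obs(); T=o["tool_pos"]; print(o["wrist_torque"])
zr=.072
for z in (.070,.072,.074,.076,.078): 
    q=bluefit(im,c,z); print(z,q)
x,y=.5782,.2414
t=np.linspace(0,6.28,80)
Ls=[(L,(0,0,255)) for L in flask(x,y,zr-.016,np.radians(-4.8))]+[(belly(x,y,zr-.016,c[3]),(255,255,0))]
Ls+=[(np.c_[x+r*np.cos(t),y+r*np.sin(t),0*t+zr],(255,0,255)) for r in(.027,.044)]
draw(im,c,Ls,(190,130,390,340),3.5,"pics/ov11.png")
im,c=load("k","scene")
L2=Ls[-2:]+[(np.c_[.567+r*np.cos(t),.1118+r*np.sin(t),0*t+.09],(255,255,255)) for r in (.044,)]
draw(im,c,L2,(290,150,420,280),5,"pics/ov11s.png")
E
```

```text
22.675 [0.57816248 0.24327002 0.1166832 ] [-179.89341979   -0.24817273   -6.4683919 ] 0.03374675996430022 [-4.13113991 -1.85039771 11.78200681]
[-0.24617151  0.73912397  0.00279908]
0.07 [0.57796936 0.24306811]
0.072 [0.5782514  0.24332856]
0.074 [0.57857437 0.24361485]
0.076 [0.57893284 0.24393905]
0.078 [0.57933977 0.2442848 ]
```

View pics/ov11.png

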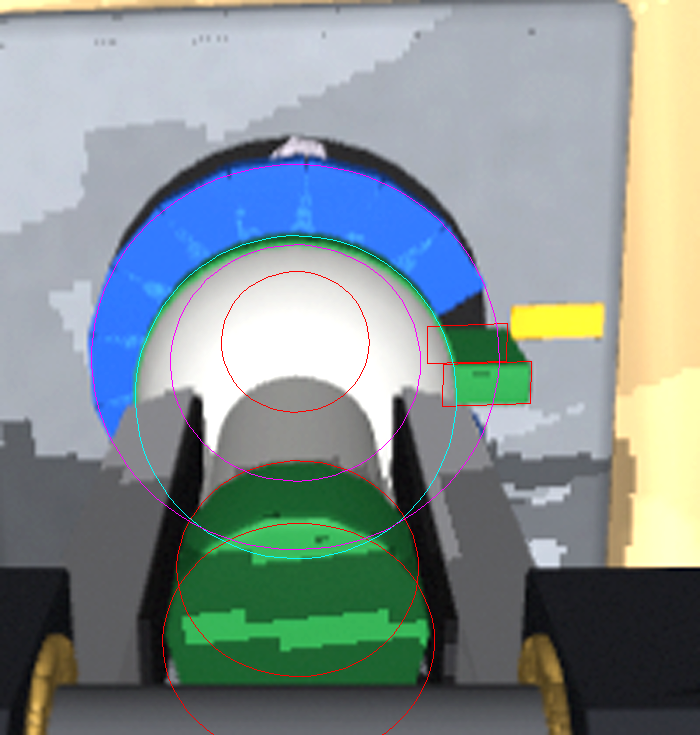

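View pics/ov11s.png

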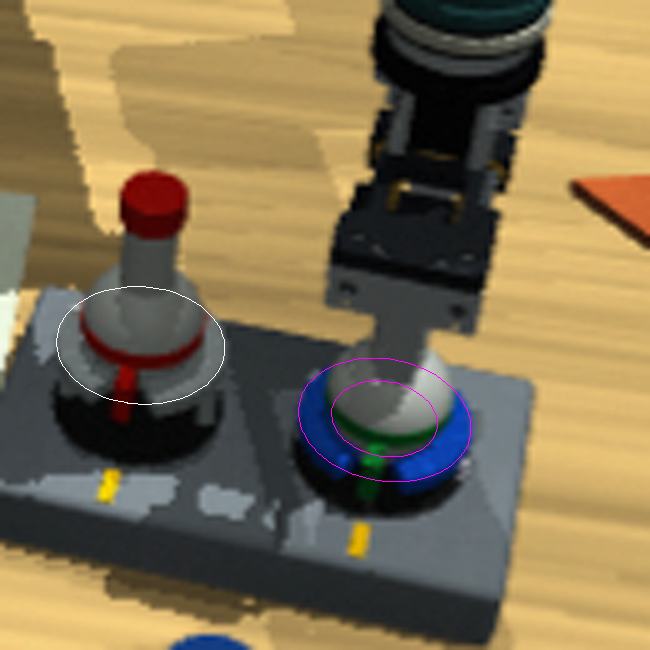

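Emit:
{"name": "arm_command", "arguments": {
  "plan": [
    [0,0,0,-0.001,0],
    [0,0,0,-0.0015,0],
    [0,0,0,-0.0015,0],
    [0,0,0,-0.0015,0],
    [0,0,0,-0.0015,0],
    [0,0,0,-0.0015,0]
  ]
}}

```text
time: 23.58
tool_pos: [0.5783, 0.2434, 0.1166]
ee_rot: [-3.139, -0.005, -0.113]
wrist_force: [-5.6, -1.6, 16.5]
width: 0.0332
```

```bash
python3 look.py l
```

```text
23.575 [0.57826844 0.24339804 0.11663266] [-179.86189017   -0.30475172   -6.46402267] 0.03324063854806092 [-5.62057758 -1.62819142 16.49418559]
```

View pics/lscene.png

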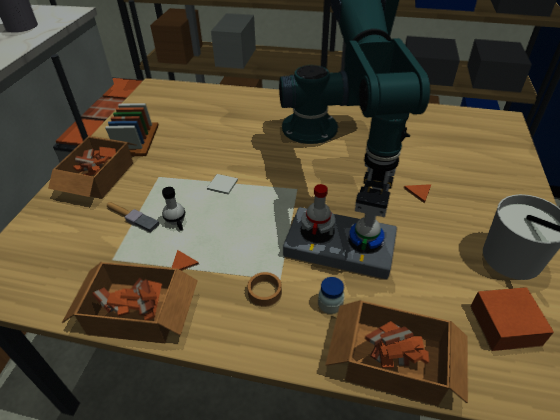

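View pics/lw.png

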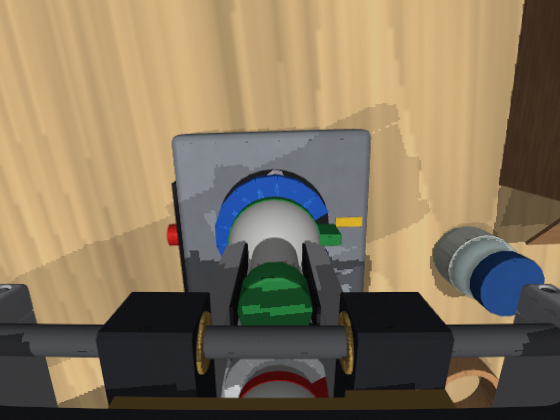

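The force rose 4.7 N while the tool height stayed the same, so the ring is on its stop. The red flask is still seated and nothing on the table has moved, so I'm handing the job in.

Run:
```python
from bench import robot
print(robot.close_job()); o=robot.get_obs(); print(o["time"],o["tool_pos"],o["wrist_force"],o["width"])
```

```text
the job is handed in; nothing more can be done
None
the job is handed in; nothing more can be done
```

I handed the job in at about 23.6 s of the 67 s allowed. The red flask is in the aluminium ring, released, with its fin in the notch. The green flask is in the blue ring, fin in the notch, and still held down on the springs.

**Red flask:** After I let go, the wrist picture matched the model of a seated flask to about 1–2 mm. It leaned slightly, by roughly 0.02 rad. The last scene picture still showed it in place.

**Green flask:** In the wrist picture taken just before the final press, the belly, fin and ring matched the model to about 1–2 mm.
- **Ring position:** With the last 1.5 mm of commanded push, the upward force rose from 11.8 to 16.5 N while the tool height stayed at 0.1166 m. That puts the ring on its stop.
- **Slip:** I saw none in the grip.

**Checks that disagreed:**
- **Grip:** The jaws stopped at 33 mm instead of the neck's 28 mm, even after I regrasped the red flask lower. The long pads close on the 34 mm stopper first, so both flasks were carried by the stopper.
- **Red flask's position in the jaws:** The first wrist estimate was about 4 mm off because the stopper's side biased it. I corrected this before seating the flask.
- **Sideways force:** About 5.6 N remains on the tool along −x, and I left it.
- **Blue ring position:** In the pressed state, the ring fit came out about 2 mm off in y from the unpressed measurement.

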